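# Push a slide into imaging position through an L-shaped slot

## Robot

A 6-joint arm with a two-finger parallel gripper is mounted at the origin on the work surface. World frame = base frame: x ahead of the robot, y to its left, z up, the work surface at z = 0. Lengths are in m, angles in rad, forces in N, time in s.
With the tool pointing down it reaches from about 0.35 to 0.975 m from the base axis. Payload 4.9 kg.
Tool frame: the origin (TCP) lies at the very end of the fingers, on their centre line; the grasp point (between the pads) lies 19 mm behind it; z points along the fingers, y is the line along which they close (so a half turn about z gives the same grasp; the last joint's range is limited). The gripper opens to 85 mm and grips with 20 to 120 N. Pads are 22 mm wide; open, the fingers measure 114 mm over their backs; the gripper's body (76 mm by 85 mm) begins 54 mm behind the grasp point. The pads swing forward as they close: fully open they stand 13 mm farther back than shut.
Start: joints at [-1.46, 0.053, 1.613, -0, 1.476, -0.119], TCP at [0.142, -0.609, 0.231] pointing down, gripper open.
Joint ranges: [-3.01, 3.01], [-1.01, 2.22], [0.06, 2.58], [-1.02, 4.17], [0.09, 2.62], [-3.14, 3.14]. Speed limits (rad/s): [2.57, 2.57, 3.14, 3.14, 3.14, 3.14].

## Interface

Orientations are given as a unit quaternion [w, x, y, z].
In Python, from plant import manip gives the robot as it stands.
- The arm moves only by the tool play_rows, never from a script. Its argument "series" is a list that holds one entry, the list of rows, each a list of 7 numbers: the shift along the world's x, y, z in m, then the turn, a rotation vector about the world's x, y, z in degrees, then the opening, from 0 (shut) to 1 (fully open). In form: [[[dx, dy, dz, rx, ry, rz, grip], ...]]. A call has 1 to 10 rows; each row shifts and turns the commanded pose from where the row before left it; what a row does not reach is not made up. A row lasts 1/10 s, in which the tool goes at most 50 mm and 8.59 degrees, less where a joint would pass 70% of its speed; a pose out of reach is approached as far as the arm can. A call with a gripper value outside its range is refused whole. The fingers move at their own pace and stop on an object; the grip force is fixed at half the most. Time passes only in rows, so rows that do not move let the fingers close. It gives the time, the measured TCP pose, the force, the opening and the grip force at its end, in the units of the state.
- manip.state(): the state, without advancing time (a new reading comes with each control period).
- manip.grab_frame(name): name is "scene" or "side" or "wrist"; returns a dict with "frame" (400x640x3 uint8, blue, green, red), "mtx" (3x3 intrinsics, pixels), "R" (3x3) and "t" (3): a world point X has camera coordinates R X + t. Camera axes: x right, y down, z forward; pixel columns grow to the right and rows downward; lengths in m; the calibration is good to about 2 mm. A picture is of the moment at which its call begins. There is no depth.
- manip.job_done(): hands the job in; it is judged then, once.
The state is a dict: "time": time; "joint_pos": joint angles; "joint_vel": joint speeds; "joint_efforts": joint torques, N m; "tool_pos": TCP position; "tool_rot": TCP orientation; "contact_force": force on the tool from outside, world axes, zero at the start; "ft_torque": the same for the moment, N m; "gripper_width": opening from 0.0 (shut) to 1.0 (fully open); "grasp_force": force on a finger pad.
Only numpy, scipy, OpenCV 4.12 (cv2) and the standard library are available. Lean on these libraries where they do the work, as an engineer would, in place of code of your own. Each camera call takes 0.05 s, during which the arm holds its last target. There are 200 camera calls.

## Task

Bring the glass slide over the lens of the slide imager: push its carrier, by the upright knob or the frame, straight inward along the L-shaped slot as far as the corner, then sideways until it is fully home at the end of the slot. Only push it, do not lift it, and leave the slide box, the dropper bottle and the dish where they are.

Things in the scene. Friction and masses are not known exactly. Their poses are not given: they have to be found in the camera images.
- imager: slide imager: white box, 210 (its x) x 240 (its y) x 80 mm high, grey deck on top, fixed to the bench, place and yaw (within 23 degrees) vary. Origin: centre of the underside; x points inward (away from the robot at zero yaw), y to its left. A focus knob 38 mm across juts 16 mm from the front (-x) face. In the deck an L-shaped slot, 15 mm wide: first leg along +x, then square left along +y.
- knob (a point): axis of the carrier's upright black knob, 25 mm above the deck. Knob: 22 mm diameter, 5 to 42 mm above the deck. Under it a 28 mm collar and, towards the imager's +y, a 12 mm wide arm to the slide's frame, both 1 to 5 mm above the deck. Its pin has 3 mm of play in the slot. The carrier (0.17 to 0.35 kg) shifts without turning, drags with about 2 N, stays where left, and can be raised 20 mm.
- slide (a point): centre of the glass slide, in the carrier's white frame 86 (imager's x) x 40 (imager's y) mm, 1 to 7 mm above the deck. It is rigid with the knob, 75 mm from the knob's axis towards the imager's +y.
- corner (a point): point on the deck's top where the knob's axis stands when it is at the corner of the L, at the inward stop of the first leg (imager's x = +30, y = -75 mm)
- slot_end (a point): point on the deck's top where the knob's axis stands when the carrier is fully home at the closed end of the second leg (imager's x = +30, y = -15 mm)
- window (a point): centre of the lens window in the deck, 24 mm glass with a metal rim 34 mm across; the slide's centre lies over it when the carrier is home
- carrier (a joint): travel of the carrier inward along the imager's +x, in m: 0 at the outer end of the first leg, 0.080 at the corner; starts between 0 and 0.020. The second leg opens only above about 0.077.
- across (a joint): travel of the carrier sideways along the imager's +y, in m: 0 at the start and in the first leg (up to 0.003 of play), 0.060 when fully home
- lift (a joint): height by which the carrier is raised off the deck, in m: 0 at rest
- slide_box: loose white slide box 85 x 55 x 30 mm on the bench at the imager's left (+y) side; origin at the centre of its underside
- dropper: loose amber dropper bottle 32 mm across, 75 mm high, standing on the bench at the imager's right (-y) side; origin at the centre of its underside
- dish: loose clear dish 60 mm across, 15 mm high, on the bench at the imager's right (-y) side; origin at the centre of its underside
There are look-alikes about, which are no part of the job. There is more than one size of the slide_box; the job needs the middle-sized.

How it is judged:
By the outcome, as a careful person would: the job done as asked, in the order asked, and still so for the second after the job is handed in, with the robot touching nothing.
It also fails if it takes over 48 s, if anything falls off the work surface, if the arm or the gripper's body presses on something with over 40 N, if the wrist force passes 120 N, or if a joint passes its speed limit or range.

## Working session

There is one attempt and no reset: what is moved stays moved. The work goes in short steps, Python scripts to look and compute and a tool call to move; the robot and the scene stay as the last step left them, time stands still between calls to the robot, and variables do not carry over. Pictures are saved under pics/ and viewed, at most 10 in all, crops included, and the job is handed in when it is done.

Besides the shell and the picture viewer there is one more tool, called after "Request:" as name(argument=value, ...) on one line, values as JSON. play_rows: Moves the arm, as the interface text tells. Its arguments: {"type":"object","properties":{"series":{"type":"array"}},"required":["series"]}

```bash
mkdir -p pics; python3 - <<'E'
from plant import manip
import cv2,pickle
d={}
for n in("scene","side","wrist"):
    f=manip.grab_frame(n); d[n]=f; cv2.imwrite(f"pics/{n}0.png",f["frame"])
pickle.dump(d,open("f0.pkl","wb"))
s=manip.state();print(s["time"],s["tool_pos"],s["tool_rot"],s["contact_force"],s["gripper_width"])
E
```

```text
0.15 [ 0.14230439 -0.60808433  0.2303327 ] [-7.98966150e-04  9.93405335e-01  1.14652529e-01  2.54406018e-07] [ 0.03250364 -0.00319019 -0.34750548] 0.9994175801093623
```

View pics/scene0.png

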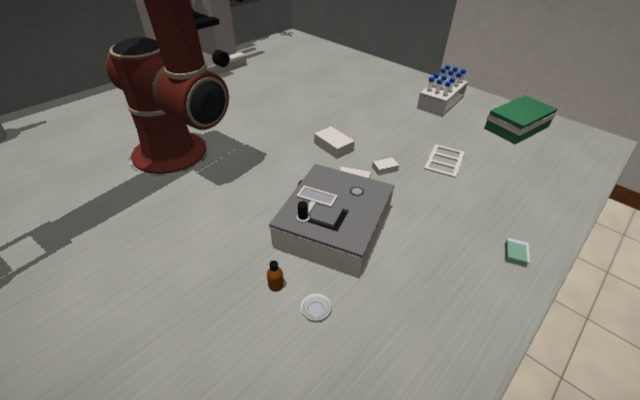

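View pics/side0.png

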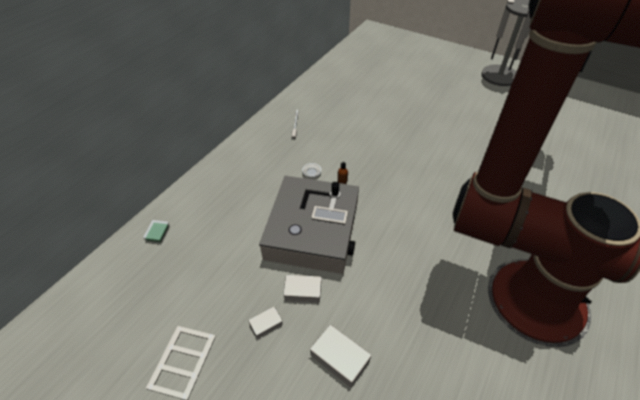

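The scene view shows the imager around (335,215), with the carrier's black knob at (303,210), the frame at (317,196) and the lens window at (357,191). The bottle is at (275,277) and the dish at (316,307). Three white boxes stand at the imager's left: (334,141) large, (355,173) by the imager, and (386,165) small. In the side view they are at (340,354), (302,287) and (265,321). The one beside the imager fits the middle size. I don't need to touch it, only avoid it. Next I'll enlarge both views.

```bash
python3 - <<'E'
import cv2,pickle
d=pickle.load(open("f0.pkl","rb"))
a=d["scene"]["frame"][160:275,265:405]; b=d["side"]["frame"][160:280,250:370]
cv2.imwrite("pics/sc.png",cv2.resize(a,None,fx=5,fy=5,interpolation=cv2.INTER_CUBIC))
cv2.imwrite("pics/sd.png",cv2.resize(b,None,fx=5,fy=5,interpolation=cv2.INTER_CUBIC))
E
```

```text
(no output)
```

View pics/sc.png

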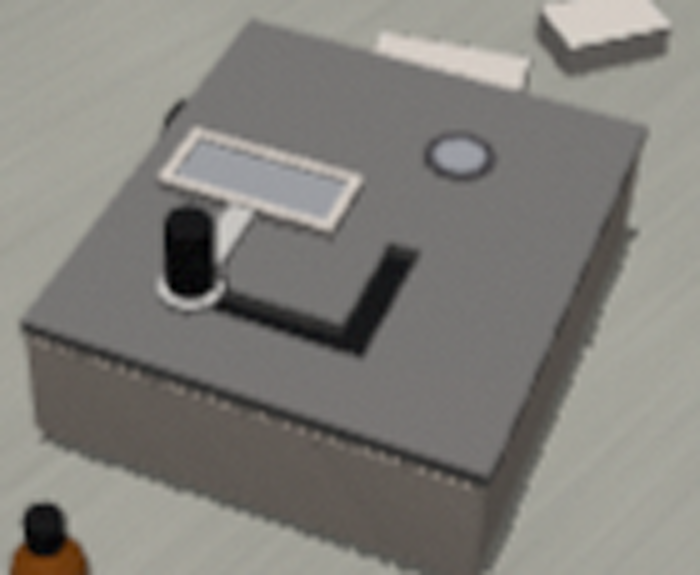

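View pics/sd.png

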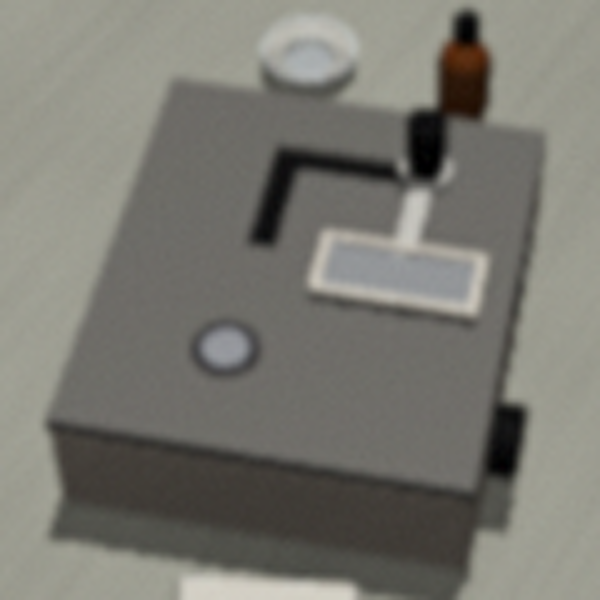

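Both crops show the four deck corners, the window, the L-slot and the knob clearly. I'll fit the imager's pose to these points in the two views.

```bash
cat > h.py <<'E'
import numpy as np,cv2
from scipy.optimize import least_squares
def proj(f,X):
    c=np.asarray(X)@f["R"].T+f["t"]; p=c@np.asarray(f["mtx"]).T; return p[:,:2]/p[:,2:]
def to_world(q,P):
    P=np.asarray(P,float);c,s=np.cos(q[2]),np.sin(q[2])
    return np.c_[q[0]+c*P[:,0]-s*P[:,1],q[1]+s*P[:,0]+c*P[:,1],P[:,2]]
E
python3 - <<'E'
from h import *; import pickle
d=pickle.load(open("f0.pkl","rb"))
M=np.array([[-.105,-.12,.08],[-.105,.12,.08],[.105,.12,.08],[.105,-.12,.08],[.03,.06,.08]])
o=lambda L,u,v:(np.array(L)+.5)/5-.5+[u,v]
A=o([(22,325),(258,20),(648,130),(490,480),(460,156)],265,160)
B=o([(545,132),(475,492),(50,425),(175,80),(225,348)],250,160)
fs=[(d["scene"],A),(d["side"],B)]
for use in ([0,1],[0],[1]):
    r=lambda q:np.concatenate([(proj(fs[i][0],to_world(q,M))-fs[i][1]).ravel() for i in use])
    s=least_squares(r,[.5,-.2,0],loss="soft_l1"); print(s.x,np.degrees(s.x[2]),np.round(r(s.x).reshape(-1,2),1).tolist()); 
    if len(use)==2:q=s.x
# knob: collar/knob at height; fit carrier x via knob top (z=.122) and collar bottom
K=[o([(188,213),(190,285)],265,160),o([(427,120),(427,165)],250,160)]
r=lambda p:np.concatenate([(proj(fs[i][0],to_world(q,[[p[0],p[1],.122],[p[0],p[1],.084]]))-K[i]).ravel() for i in (0,1)])
k=least_squares(r,[-.05,-.075]);print("knob imager",k.x,k.fun.round(1))
print(to_world(q,[[*k.x,.105],[.03,-.075,.08],[.03,-.015,.08],[.03,.06,.08]]).round(4))
np.save("q.npy",q)
E
```

```text
[0.56842379 0.10834265 0.34533101] 19.786009573526254 [[-0.2, -1.2], [-1.4, -0.7], [0.2, -1.2], [0.3, -0.8], [0.2, -0.1], [0.4, -0.6], [-0.1, -0.4], [-1.1, -1.5], [-0.4, -1.0], [0.2, -0.4]]
[0.57018652 0.10663465 0.34142867] 19.562421674896015 [[-0.4, -0.5], [-1.1, -0.1], [0.6, -0.4], [0.2, 0.2], [0.4, 0.6]]
[0.56692531 0.11009243 0.35106185] 20.11436234677522 [[0.4, -0.2], [0.4, 0.3], [-0.8, -0.5], [-0.6, -0.3], [0.4, 0.4]]
knob imager [-0.0470996  -0.07433383] [ 0.2  1.   0.1 -0.4  0.4 -0.2  0.1  0.8]
[[0.5493 0.0225 0.105 ]
 [0.622  0.0479 0.08  ]
 [0.6017 0.1044 0.08  ]
 [0.5763 0.175  0.08  ]]
```

The fit is consistent: imager at (0.568, 0.108) with yaw 19.8°, carrier at about 3 mm. I'll shut the gripper, align it with the imager and move to just outside the knob.

Request:
play_rows(series=[[[0.0232,0.0386,0,0,0,0.66,0],[0.0232,0.0386,0,0,0,0.66,0],[0.0232,0.0386,0,0,0,0.66,0],[0.0232,0.0386,0,0,0,0.66,0],[0.0232,0.0386,0,0,0,0.66,0],[0.0232,0.0386,0,0,0,0.66,0],[0.0232,0.0386,0,0,0,0.66,0],[0.0232,0.0386,0,0,0,0.66,0],[0.0232,0.0386,0,0,0,0.66,0],[0.0232,0.0386,0,0,0,0.66,0]]])

```text
time: 1.15
tool_pos: [0.3748, -0.2208, 0.2312]
tool_rot: [0.0, 0.985, 0.172, 0.0]
contact_force: [0.5, -0.8, -0.2]
gripper_width: -0.001
grasp_force: 0.0
```

Request:
play_rows(series=[[[0.0232,0.0386,0,0,0,0,0],[0.0232,0.0386,0,0,0,0,0],[0.0232,0.0386,0,0,0,0,0],[0.0232,0.0386,0,0,0,0,0],[0.0232,0.0386,0,0,0,0,0],[0.0232,0.0386,0,0,0,0,0],[0,0,0,0,0,0,0],[0,0,0,0,0,0,0]]])

```text
time: 1.95
tool_pos: [0.5134, 0.0098, 0.2307]
tool_rot: [0.0, 0.985, 0.173, -0.001]
contact_force: [-0.0, 0.1, 0.9]
gripper_width: 0.001
grasp_force: 0.0
```

On target to within a millimetre. Next I'll descend partway and check the gap to the knob.

Request:
play_rows(series=[[[0,0,-0.03,0,0,0,0],[0,0,-0.03,0,0,0,0],[0,0,-0.03,0,0,0,0],[0,0,-0.025,0,0,0,0],[0,0,-0.01,0,0,0,0],[0,0,-0.01,0,0,0,0],[0,0,0,0,0,0,0],[0,0,0,0,0,0,0]]])

```text
time: 2.75
tool_pos: [0.5143, 0.0086, 0.0975]
tool_rot: [0.0, 0.985, 0.171, 0.001]
contact_force: [-0.0, -0.3, 0.1]
gripper_width: -0.001
grasp_force: 0.0
```

```bash
python3 - <<'E'
from plant import manip
import cv2,numpy as np
a=manip.grab_frame("scene")["frame"][130:275,255:405]; b=manip.grab_frame("side")["frame"][140:285,250:400]
f=lambda x:cv2.resize(x,None,fx=2.66,fy=2.66,interpolation=cv2.INTER_CUBIC)
cv2.imwrite("pics/c1.png",np.hstack([f(a),f(b)]))
E
```

```text
(no output)
```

View pics/c1.png

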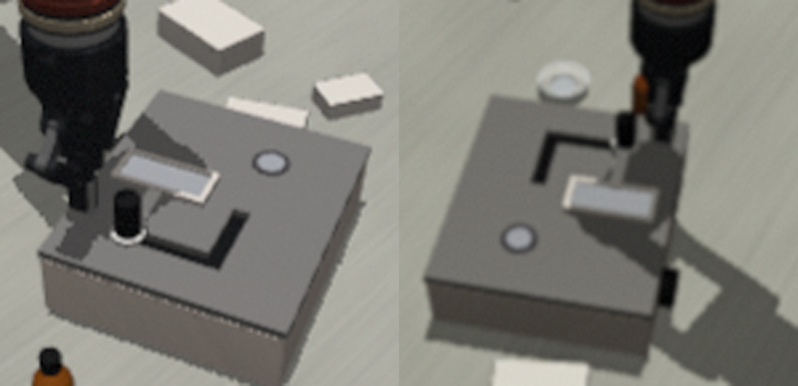

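The shut fingertips stand just outside the knob, in line with the first leg and clear of the frame. I'll push inward along (0.941, 0.339).

Request:
play_rows(series=[[[0.0075,0.0027,0,0,0,0,0],[0.0075,0.0027,0,0,0,0,0],[0.0075,0.0027,0,0,0,0,0],[0.0075,0.0027,0,0,0,0,0],[0.0075,0.0027,0,0,0,0,0],[0.0075,0.0027,0,0,0,0,0],[0.0075,0.0027,0,0,0,0,0],[0.0075,0.0027,0,0,0,0,0],[0.0075,0.0027,0,0,0,0,0],[0.0075,0.0027,0,0,0,0,0]]])

```text
time: 3.85
tool_pos: [0.5891, 0.0363, 0.0962]
tool_rot: [-0.0, 0.985, 0.172, -0.0]
contact_force: [-2.7, -0.6, 1.8]
gripper_width: -0.002
grasp_force: 1.2
```

Request:
play_rows(series=[[[0.0038,0.0014,0,0,0,0,0],[0.0019,0.0007,0,0,0,0,0],[0,0,0,0,0,0,0]]])

```text
time: 4.15
tool_pos: [0.5947, 0.0383, 0.0962]
tool_rot: [-0.0, 0.985, 0.172, 0.0]
contact_force: [0.1, -0.3, 0.9]
gripper_width: -0.0
grasp_force: 0.0
```

Request:
play_rows(series=[[[0.0019,0.0007,0,0,0,0,0],[0.0019,0.0007,0,0,0,0,0],[0.001,0.0003,0,0,0,0,0]]])

```text
time: 4.45
tool_pos: [0.5989, 0.0399, 0.0961]
tool_rot: [-0.0, 0.985, 0.172, -0.0]
contact_force: [-2.4, -0.3, 1.9]
gripper_width: -0.006
grasp_force: 1.0
```

Request:
play_rows(series=[[[0.001,0.0003,0,0,0,0,0],[0.001,0.0003,0,0,0,0,0]]])

```text
time: 4.65
tool_pos: [0.6007, 0.0405, 0.0961]
tool_rot: [-0.0, 0.985, 0.172, -0.0]
contact_force: [-5.1, -1.5, 2.6]
gripper_width: 0.003
grasp_force: 2.7
```

Request:
play_rows(series=[[[0.001,0.0003,0,0,0,0,0]]])

```text
time: 4.75
tool_pos: [0.6008, 0.0406, 0.0961]
tool_rot: [-0.0, 0.985, 0.172, -0.002]
contact_force: [-8.0, -1.9, 5.0]
gripper_width: 0.0
grasp_force: 4.6
```

The force rises to 8 N at tool x = +7.6 mm in the imager's frame. A stop at 8 mm was expected, so the carrier is at the corner. I'll back off, rise, and go round to the knob's -y side.

Request:
play_rows(series=[[[0.001,0.0003,0,0,0,0,0],[-0.009,-0.0033,0,0,0,0,0],[-0.009,-0.0033,0,0,0,0,0],[0,0,0.03,0,0,0,0],[0,0,0.03,0,0,0,0],[0.0254,-0.0139,0,0,0,0,0],[0.0254,-0.0139,0,0,0,0,0],[0,0,0,0,0,0,0],[0,0,0,0,0,0,0]]])

```text
time: 5.65
tool_pos: [0.6357, 0.0064, 0.1561]
tool_rot: [-0.0, 0.985, 0.171, -0.0]
contact_force: [-0.6, 0.4, 0.3]
gripper_width: 0.001
grasp_force: 0.0
```

```bash
python3 - <<'E'
from plant import manip
import cv2,numpy as np
s=manip.state();q=np.load("q.npy");d=s["tool_pos"]-np.array([q[0],q[1],0]);c,n=np.cos(q[2]),np.sin(q[2])
print("imager frame",c*d[0]+n*d[1],-n*d[0]+c*d[1],d[2])
a=manip.grab_frame("scene")["frame"][130:275,255:405]; b=manip.grab_frame("side")["frame"][140:285,250:400]
f=lambda x:cv2.resize(x,None,fx=2.66,fy=2.66,interpolation=cv2.INTER_CUBIC)
cv2.imwrite("pics/c2.png",np.hstack([f(a),f(b)]))
E
```

```text
imager frame 0.02880900347201363 -0.11867831391989114 0.1560717281976483
```

View pics/c2.png

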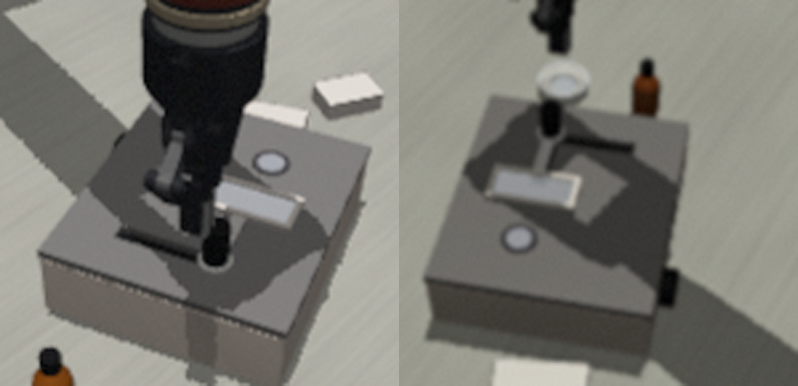

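The carrier is at the corner: the first leg is clear behind it, with the knob at (215,240) left and (551,118) right. The tool is above the knob's -y side. I'll descend and push sideways along (-0.339, 0.941).

Request:
play_rows(series=[[[0.001,0,-0.025,0,0,0,0],[0,0,-0.025,0,0,0,0],[0,0,-0.01,0,0,0,0],[0,0,0,0,0,0,0],[-0.0027,0.0075,0,0,0,0,0],[-0.0027,0.0075,0,0,0,0,0],[-0.0014,0.0038,0,0,0,0,0],[-0.0014,0.0038,0,0,0,0,0]]])

```text
time: 6.55
tool_pos: [0.6296, 0.0294, 0.0979]
tool_rot: [0.001, 0.985, 0.172, 0.001]
contact_force: [1.6, -2.1, 1.2]
gripper_width: -0.0
grasp_force: 1.1
```

Request:
play_rows(series=[[[-0.0014,0.0038,0,0,0,0,0],[-0.0014,0.0038,0,0,0,0,0],[-0.0014,0.0038,0,0,0,0,0]]])

```text
time: 6.85
tool_pos: [0.6248, 0.0408, 0.0968]
tool_rot: [0.0, 0.985, 0.172, 0.001]
contact_force: [1.0, -1.7, 1.3]
gripper_width: -0.001
grasp_force: 1.1
```

Only about 2 N of drag, so it has entered the second leg.

Request:
play_rows(series=[[[-0.0027,0.0075,0,0,0,0,0],[-0.0027,0.0075,0,0,0,0,0],[-0.0027,0.0075,0,0,0,0,0],[-0.0027,0.0075,0,0,0,0,0],[-0.0014,0.0038,0,0,0,0,0]]])

```text
time: 7.35
tool_pos: [0.6118, 0.0754, 0.0962]
tool_rot: [-0.0, 0.985, 0.172, -0.0]
contact_force: [2.5, -1.9, 1.9]
gripper_width: 0.001
grasp_force: 1.1
```

Request:
play_rows(series=[[[-0.0007,0.0019,0,0,0,0,0],[-0.0007,0.0019,0,0,0,0,0]]])

```text
time: 7.55
tool_pos: [0.6107, 0.0784, 0.0961]
tool_rot: [0.0, 0.985, 0.172, -0.0]
contact_force: [0.9, -1.5, 1.4]
gripper_width: -0.0
grasp_force: 1.0
```

Request:
play_rows(series=[[[-0.0003,0.001,0,0,0,0,0],[-0.0003,0.001,0,0,0,0,0]]])

```text
time: 7.75
tool_pos: [0.6101, 0.0801, 0.0961]
tool_rot: [0.0, 0.985, 0.172, -0.0]
contact_force: [0.9, -2.4, 0.8]
gripper_width: -0.002
grasp_force: 1.0
```

Request:
play_rows(series=[[[-0.0003,0.001,0,0,0,0,0],[-0.0003,0.001,0,0,0,0,0]]])

```text
time: 7.95
tool_pos: [0.6095, 0.082, 0.0961]
tool_rot: [0.0, 0.985, 0.172, -0.0]
contact_force: [1.5, -4.0, 1.1]
gripper_width: 0.005
grasp_force: 2.3
```

Request:
play_rows(series=[[[-0.0003,0.001,0,0,0,0,0],[-0.0003,0.001,0,0,0,0,0]]])

```text
time: 8.15
tool_pos: [0.6094, 0.0823, 0.0962]
tool_rot: [0.002, 0.985, 0.172, 0.0]
contact_force: [2.6, -11.0, 0.3]
gripper_width: -0.002
grasp_force: 5.3
```

Request:
play_rows(series=[[[-0.0003,0.001,0,0,0,0,0]]])

```text
time: 8.25
tool_pos: [0.6094, 0.0824, 0.0963]
tool_rot: [0.003, 0.985, 0.172, 0.0]
contact_force: [4.9, -13.5, 0.4]
gripper_width: 0.001
grasp_force: 6.7
```

The force rises firmly to 14 N with no further motion, about 2 mm from the predicted end, so the carrier is at the closed end. I'll back straight off, rise and check.

Request:
play_rows(series=[[[0.0027,-0.0075,0,0,0,0,0],[0.0041,-0.0113,0,0,0,0,0],[0,0,0.03,0,0,0,0],[0,0,0.04,0,0,0,0],[0,0,0.04,0,0,0,0],[0.01,-0.045,0.01,0,0,0,0],[0.01,-0.045,0,0,0,0,0],[0.0,-0.045,0,0,0,0,0],[0,-0.045,0,0,0,0,0],[0,0,0,0,0,0,0]]])

```text
time: 9.25
tool_pos: [0.635, -0.1186, 0.2157]
tool_rot: [0.0, 0.986, 0.169, -0.001]
contact_force: [0.3, -0.0, -0.0]
gripper_width: 0.001
grasp_force: 0.0
```

```bash
python3 - <<'E'
from h import *; from plant import manip
q=np.load("q.npy");ims=[]
for n,(r,c) in {"scene":(130,255),"side":(140,250)}.items():
    f=manip.grab_frame(n)
    p=proj(f,to_world(q,[[.03,-.015,.122],[.03,.06,.087],[-.05,-.075,.08]]))
    print(n,((p-[c,r])*2.66).round().tolist(), "(crop px: knob top, slide centre, slot outer end if home)")
    ims.append(cv2.resize(f["frame"][r:r+145,c:c+150],None,fx=2.66,fy=2.66,interpolation=cv2.INTER_CUBIC))
cv2.imwrite("pics/c3.png",np.hstack(ims))
s=manip.state();print(s["time"],s["tool_pos"],s["contact_force"])
E
```

```text
scene [[245.0, 176.0], [272.0, 155.0], [123.0, 232.0]] (crop px: knob top, slide centre, slot outer end if home)
side [[136.0, 148.0], [119.0, 232.0], [229.0, 145.0]] (crop px: knob top, slide centre, slot outer end if home)
9.35 [ 0.63521302 -0.11440694  0.21568053] [-0.68988189 -0.19657732  0.2057346 ]
```

View pics/c3.png

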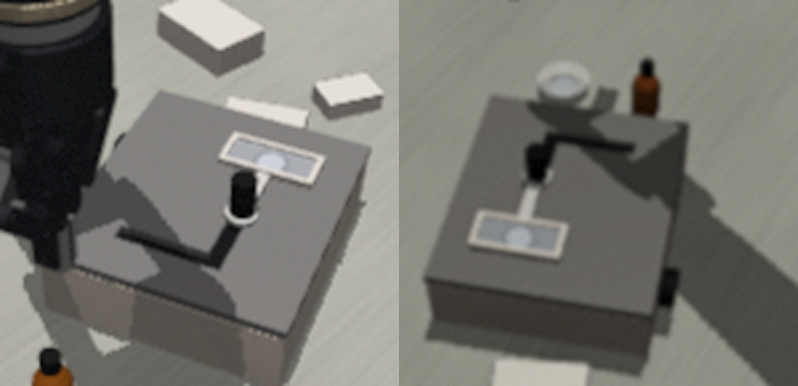

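The slide now sits over the lens. The window shows centred through it at (272,160) left and (519,237) right, and the knob top at (244,178) is where the home position predicts. The boxes, bottle and dish are where they were, and the robot is clear.

```bash
python3 -c "
from plant import manip
print(manip.job_done())"
```

```text
the job is handed in; nothing more can be done
None
```

I pushed the carrier inward to the corner, then sideways to the end of the slot. The slide lies over the lens, nothing else was moved, and the job was handed in at about 9.4 s; no verdict was returned.

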